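Set out the stacked ring gauges

ROBOT

A 6-joint arm with a two-finger parallel gripper is mounted at the origin on a cart in front of the work surface, level with it; the furniture and walls round the work are solid. World frame = base frame: x ahead of the robot, y to its left, z up, the work surface at z = 0. Lengths are in m, angles in rad, forces in N, time in s.
With the tool pointing down it reaches from about 0.35 to 0.975 m from the base axis. Payload 4.9 kg.
Tool frame: the origin (TCP) lies at the very end of the fingers, on their centre line; the grasp point (between the pads) lies ctrl.grip_point_offset behind it (ctrl.grip_point_offset is the distance from the TCP to the grasp point, in m); z points along the fingers, y is the line along which they close (so a half turn about z gives the same grasp; the last joint's range is limited). The gripper opens to 85 mm and grips with 20 to 120 N. Pads are 22 mm wide; open, the fingers measure 114 mm over their backs; the gripper's body (76 mm by 85 mm) begins 54 mm behind the grasp point. The pads swing forward as they close: fully open they stand 13 mm farther back than shut.
Start: joints at [-1.467, 0.053, 1.613, -0, 1.476, -0.119], TCP at [0.138, -0.61, 0.2] pointing down, gripper open.
Joint ranges: [-3.01, 3.01], [-1.01, 2.22], [0.06, 2.58], [-1.02, 4.17], [0.09, 2.62], [-3.14, 3.14]. Speed limits (rad/s): [2.57, 2.57, 3.14, 3.14, 3.14, 3.14].

INTERFACE

Orientations are given as a rotation vector (axis times angle).
In Python, from station import ctrl gives the robot as it stands. The module is installed in compiled form; this text tells all that it offers.
- The arm moves only by the tool drive_tool, never from a script. Its argument "steps" is a list of rows, each an object with "translation": the shift along the tool's x, y, z normalised to -1 to 1, where 1 is 4 cm, a list of three; "angular": the turn, a rotation vector about the tool's x, y, z normalised to -1 to 1, where 1 is 8 degrees, a list of three; "gripper": the opening, from 0 (shut) to 1 (fully open). In form: [{"translation": [dx, dy, dz], "angular": [wx, wy, wz], "gripper": gripper}, ...]. A call has 1 to 8 rows; each row shifts and turns the commanded pose from where the row before left it, along the tool's axes as they then stand; what a row does not reach is not made up. A row lasts 1/8 s, in which the tool goes at most 62.5 mm and 10.7 degrees, less where a joint would pass 70% of its speed; a pose out of reach is approached as far as the arm can. A call with a number of a shift or a turn outside -1 to 1 is refused whole. A call with a gripper value outside its range is refused whole. The fingers move at their own pace and stop on an object; "force" is the grip in N (left out, the last holds). Time passes only in rows, so rows that do not move let the fingers close. It gives the time, the measured TCP pose, the force, the opening and the grip force at its end, in the units of the state.
- ctrl.get_obs(): the state, without advancing time (a new reading comes with each control period).
- ctrl.get_image(name): name is "scene" or "side" or "wrist"; returns a dict with "color" (384x512x3 uint8, red, green, blue), "depth" (384x512 float32, m along the optical axis (not along the pixel's ray), 0 where there is no reading), "fx", "fy", "cx", "cy" (pixels), "R" (3x3) and "t" (3): a world point X has camera coordinates R X + t. Camera axes: x right, y down, z forward; pixel columns grow to the right and rows downward; lengths in m; the calibration is good to about 2 mm. The wrist camera is an equidistant fisheye: a pixel r from the principal point sees the ray r / f radians off the axis. A picture is of the moment at which its call begins.
- ctrl.finish_job(): hands the job in; it is judged then, once.
The state is a dict: "t": time; "q": joint angles; "dq": joint speeds; "effort": joint torques, N m; "tool_pos": TCP position; "tool_rot": TCP orientation; "contact_force": force on the tool from outside, world axes, zero at the start; "wrist_torque": the same for the moment, N m; "opening": finger opening in m; "grip_force": force on a finger pad.
Only numpy, scipy, OpenCV 4.12 (cv2) and the standard library are available. Lean on these libraries where they do the work, as an engineer would, in place of code of your own. Each camera call takes 0.05 s, during which the arm holds its last target. There are 200 camera calls.

TASK

Set the ring gauges out for the shift's incoming check: take the stack of four rings apart and put each ring on the stand of its own colour, right way up as it is now, lying flat with the stand's boss inside its bore. Leave the cup of plugs and the blue nest block where they are.

Things in the scene. Friction and masses are not known exactly. Their poses are not given: they have to be found in the camera images.
- blue_ring: blue ring gauge: a steel ring whose upper half wears a blue plastic sleeve (blue from above); outside diameter 64 mm, bore 44 mm, 24 mm high, 60 to 290 g; origin at the centre of its underside (on the axis), z up along the axis. At the start the four rings stand in one centred stack on the table, blue lowest, then green, yellow, and red on top
- green_ring: green ring gauge: a steel ring whose upper half wears a green plastic sleeve (green from above); outside diameter 54 mm, bore 34 mm, 24 mm high, 60 to 290 g; origin at the centre of its underside (on the axis), z up along the axis. At the start the four rings stand in one centred stack on the table, blue lowest, then green, yellow, and red on top
- yellow_ring: yellow ring gauge: a steel ring whose upper half wears a yellow plastic sleeve (yellow from above); outside diameter 44 mm, bore 24 mm, 24 mm high, 60 to 290 g; origin at the centre of its underside (on the axis), z up along the axis. At the start the four rings stand in one centred stack on the table, blue lowest, then green, yellow, and red on top
- red_ring: red ring gauge: a steel ring whose upper half wears a red plastic sleeve (red from above); outside diameter 34 mm, bore 20 mm, 24 mm high, 60 to 290 g; origin at the centre of its underside (on the axis), z up along the axis. At the start the four rings stand in one centred stack on the table, blue lowest, then green, yellow, and red on top
- blue_stand: blue gauge stand, fixed to the table: disc 86 mm in diameter, its flat aluminium top 12 mm above the table with a flush round blue inlay, and a steel locating boss 28 mm in diameter that rises 8 mm above that flat in the centre; origin at the centre of its underside, z up. The blue ring belongs flat on the top, with the boss inside its bore
- green_stand: green gauge stand, fixed to the table: disc 86 mm in diameter, its flat aluminium top 12 mm above the table with a flush round green inlay, and a steel locating boss 18 mm in diameter that rises 8 mm above that flat in the centre; origin at the centre of its underside, z up. The green ring belongs flat on the top, with the boss inside its bore
- yellow_stand: yellow gauge stand, fixed to the table: disc 86 mm in diameter, its flat aluminium top 12 mm above the table with a flush round yellow inlay, and a steel locating boss 8 mm in diameter that rises 8 mm above that flat in the centre; origin at the centre of its underside, z up. The yellow ring belongs flat on the top, with the boss inside its bore
- red_stand: red gauge stand, fixed to the table: disc 86 mm in diameter, its flat aluminium top 12 mm above the table with a flush round red inlay, and a steel locating boss 5 mm in diameter that rises 8 mm above that flat in the centre; origin at the centre of its underside, z up. The red ring belongs flat on the top, with the boss inside its bore
- plug_cup: small clear cup of dark rubber plugs, 61 mm in diameter, 48 mm high, loose bystander; origin at the centre of its underside
- seat_nest: blue oblong nest block with dark seats on top, 106 x 52 mm, 29 mm high, loose bystander; origin at the centre of its underside, its long side along its y axis

How it is judged:
At the end, for the whole second after the job is handed in: Each ring lies on the stand of its own colour: centre within 12 mm of the stand's axis, underside 9 to 15 mm above the table (flat on the 12 mm top), tilt under 0.07 rad, same side up as at the start, released and at rest (horizontal distance between blue_ring and blue_stand below 0.012 m and z of blue_ring in the frame of blue_stand between 0.009 and 0.015 m and angle between each of blue_ring, green_ring, yellow_ring, red_ring's own z axis and vertical below 0.07 rad and linear speed of each of blue_ring, green_ring, yellow_ring, red_ring below 0.02 m/s and contact force between the fingers and blue_ring below 0.1 N and horizontal distance between green_ring and green_stand below 0.012 m and z of green_ring in the frame of green_stand between 0.009 and 0.015 m and contact force between the fingers and green_ring below 0.1 N and horizontal distance between yellow_ring and yellow_stand below 0.012 m and z of yellow_ring in the frame of yellow_stand between 0.009 and 0.015 m and contact force between the fingers and yellow_ring below 0.1 N and horizontal distance between red_ring and red_stand below 0.012 m and z of red_ring in the frame of red_stand between 0.009 and 0.015 m and contact force between the fingers and red_ring below 0.1 N); the robot touches nothing.
It fails at once if the cup of plugs is pushed more than 25 mm or tipped over (distance of plug_cup from where it was at the start of the episode above 0.025 m or angle between plug_cup's own z axis and vertical above 0.35 rad).
It fails at once if the blue nest block is pushed more than 25 mm or tipped over (distance of seat_nest from where it was at the start of the episode above 0.025 m or angle between seat_nest's own z axis and vertical above 0.35 rad).
It also fails if it takes over 102 s, if anything falls off the work surface, if the arm or the gripper's body presses on something with over 40 N, if the wrist force passes 120 N, or if a joint passes its speed limit or range.

## Working session

There is one attempt and no reset: what is moved stays moved. The work goes in short steps, Python scripts to look and compute and a tool call to move; the robot and the scene stay as the last step left them, time stands still between calls to the robot, and variables do not carry over. Pictures are saved under pics/ and viewed, at most 14 in all, crops included, and the job is handed in when it is done.

Besides the shell and the picture viewer there is one more tool, called as name([rows], argument=value, ...), one row to a line, values as JSON. drive_tool: Moves the arm, as the interface text tells. Its arguments: {"type":"object","properties":{"steps":{"type":"array"},"force":{"type":"number"}},"required":["steps"]}

```bash
mkdir -p pics; python3 - <<'E'
from station import ctrl
import cv2,numpy as np
o=ctrl.get_obs();print({k:np.round(v,4).tolist() for k,v in o.items()},ctrl.grip_point_offset)
for n in("scene","side"):
    m=ctrl.get_image(n);np.savez(f"{n}.npz",**m);cv2.imwrite(f"pics/{n}0.png",m["color"][...,::-1]);print(n,m["fx"],m["R"].round(3).tolist(),m["t"])
a=[cv2.imread(f"pics/{n}0.png") for n in("scene","side")]
E
```

```text
{'t': 0.0, 'q': [-1.467, 0.0534, 1.6143, 0.0, 1.476, -0.119], 'dq': [-0.0, -0.001, -0.0002, 0.001, -0.0011, -0.0006], 'effort': [0.002, -39.3682, -37.0178, 0.0, 0.0073, 0.0], 'tool_pos': [0.138, -0.6089, 0.1985], 'tool_rot': [-3.1201, -0.349, -0.0001], 'contact_force': [-0.679, -0.2051, -0.0073], 'wrist_torque': [0.0236, -0.0194, -0.0039], 'grip_force': 0.0, 'opening': 0.0857} 0.0187
scene 374.40094786267497 [[0.887, -0.462, 0.018], [-0.275, -0.558, -0.783], [0.372, 0.689, -0.622]] [-0.47490598  0.22389135  0.71033203]
side 493.99664346734005 [[-0.835, -0.55, -0.01], [-0.297, 0.466, -0.833], [0.464, -0.693, -0.553]] [0.46928636 0.23903215 0.9641001 ]
```

View pics/scene0.png

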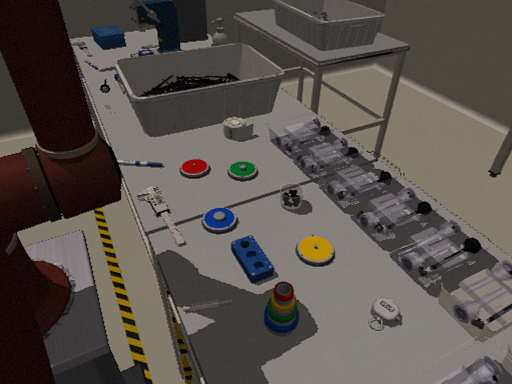

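View pics/side0.png

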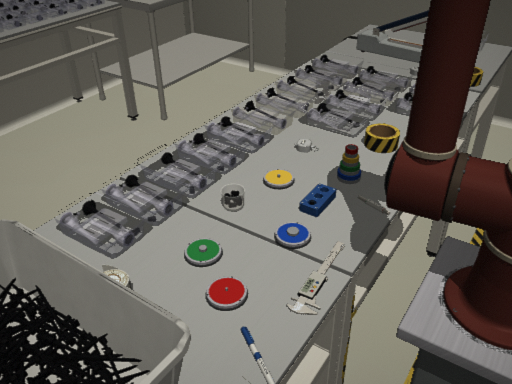

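The scene view shows the stack at (283,305). The stands are red (195,168), green (243,170), blue (220,219) and yellow (316,250), with the nest at (252,257) and the cup at (291,197). The side view shows the same layout.

```bash
cat > h.py <<'E'
import numpy as np,cv2
HUE={'red':(172,8),'yellow':(18,34),'green':(45,85),'blue':(100,125)}
def mask(c,name,s=110,v=50):
    h=cv2.cvtColor(c,cv2.COLOR_RGB2HSV);a,b=HUE[name];H=h[...,0]
    m=((H>=a)|(H<=b)) if a>b else ((H>=a)&(H<=b))
    return m&(h[...,1]>s)&(h[...,2]>v)
def toplane(m,u,v,z):
    d=np.stack([(u-m['cx'])/m['fx'],(v-m['cy'])/m['fy'],np.ones(len(u))]);R,t=m['R'],m['t']
    d=R.T@d;o=-R.T@t;return (o[:,None]+d*((z-o[2])/d[2])).T
def cloud(m):
    v,u=np.mgrid[:384,:512];Z=m['depth']
    P=np.stack([(u-m['cx'])/m['fx']*Z,(v-m['cy'])/m['fy']*Z,Z],-1)
    return (P-m['t'])@m['R']
E
cat > meas.py <<'E'
from h import *
for n in("scene","side"):
    m=dict(np.load(n+".npz"));P=cloud(m)
    for c in HUE:
        k=mask(m['color'],c).astype(np.uint8)
        N,L,S,C=cv2.connectedComponentsWithStats(k)
        for i in range(1,N):
            if S[i,4]<40: continue
            q=P[(L==i)&(m['depth']>0)]
            if len(q)<20: continue
            zm=np.median(q[:,2])
            if not -.01<zm<.13 or np.hypot(*np.median(q[:,:2],0))>1.05: continue
            ct=max(cv2.findContours((L==i).astype(np.uint8),cv2.RETR_EXTERNAL,cv2.CHAIN_APPROX_NONE)[0],key=len)[:,0].astype(float)
            W=toplane(m,ct[:,0],ct[:,1],.012)[:,:2].astype(np.float32)
            (x,y),r=cv2.minEnclosingCircle(W);e=cv2.fitEllipse(W)
            print(n,c,S[i,4],C[i].round(),'med',np.median(q,0).round(3),'zmax',np.percentile(q[:,2],95).round(3),'enc',round(x,4),round(y,4),round(r,4),'ell',np.round(e[0],4),np.round(e[1],3))
    # stack top pts and generic objects
    near=P[(m['depth']>0)]
    np.save(n+"_P.npy",P)
E
python3 meas.py
```

```text
scene red 297 [194. 166.] med [0.467 0.266 0.012] zmax 0.014 enc 0.4671 0.2678 0.0365 ell [0.4675 0.2675] [0.069 0.07 ]
scene red 424 [ 52. 272.] med [0.083 0.038 0.012] zmax 0.015 enc 0.0772 0.0385 0.0569 ell [0.0821 0.0386] [0.025 0.104]
scene red 150 [284. 293.] med [ 0.443 -0.27   0.096] zmax 0.097 enc 0.4779 -0.2129 0.0235 ell [ 0.4798 -0.2122] [0.035 0.045]
scene yellow 627 [315. 248.] med [ 0.598 -0.147  0.012] zmax 0.014 enc 0.5996 -0.1454 0.0365 ell [ 0.5994 -0.1453] [0.07  0.071]
scene yellow 224 [282. 305.] med [ 0.435 -0.274  0.071] zmax 0.074 enc 0.4661 -0.2296 0.0265 ell [ 0.4692 -0.2263] [0.044 0.059]
scene green 250 [242. 169.] med [0.582 0.194 0.012] zmax 0.014 enc 0.5853 0.1984 0.0352 ell [0.5848 0.1973] [0.064 0.069]
scene blue 386 [219. 218.] med [0.446 0.035 0.012] zmax 0.014 enc 0.4481 0.0393 0.0359 ell [0.4481 0.0392] [0.068 0.069]
scene blue 777 [252. 256.] med [ 0.459 -0.114  0.024] zmax 0.026 enc 0.4656 -0.1006 0.0577 ell [ 0.4644 -0.101 ] [0.059 0.126]
scene blue 175 [282. 322.] med [ 0.434 -0.281  0.024] zmax 0.026 enc 0.4468 -0.2573 0.0337 ell [ 0.4508 -0
[... 667 characters left out ...]
0.596 -0.143  0.013] zmax 0.015 enc 0.5976 -0.1455 0.036 ell [ 0.5976 -0.1459] [0.067 0.07 ]
side green 470 [203. 250.] med [0.581 0.199 0.012] zmax 0.015 enc 0.583 0.1969 0.035 ell [0.5829 0.1971] [0.066 0.068]
side blue 47 [349. 174.] med [ 0.429 -0.241  0.024] zmax 0.026 enc 0.4498 -0.2749 0.0313 ell [ 0.4508 -0.2778] [0.059 0.061]
side blue 598 [317. 199.] med [ 0.456 -0.095  0.023] zmax 0.026 enc 0.4564 -0.11 0.0704 ell [ 0.4608 -0.1102] [0.063 0.143]
side blue 381 [292. 233.] med [0.443 0.043 0.012] zmax 0.015 enc 0.4465 0.0387 0.0358 ell [0.4462 0.0388] [0.068 0.069]
side blue 110 [247. 335.] med [0.368 0.336 0.011] zmax 0.014 enc 0.3698 0.3381 0.0203 ell [0.3672 0.3369] [0.011 0.045]
```

```bash
python3 - <<'E'
from h import *
from scipy.optimize import least_squares
for n in("scene","side"):
    m=dict(np.load(n+".npz"));P=np.load(n+"_P.npy");ok=m['depth']>0
    near=ok&(np.hypot(P[...,0]-.435,P[...,1]+.26)<.06)
    for z0,z1,r in((.003,.022,.032),(.027,.046,.027),(.051,.070,.022),(.075,.094,.017)):
        q=P[near&(P[...,2]>z0)&(P[...,2]<z1)][:,:2]
        f=least_squares(lambda c:np.hypot(*(q-c).T)-r,[.435,-.26],loss='soft_l1',f_scale=.002)
        print(n,r,len(q),f.x.round(4),np.median(abs(f.fun)).round(4))
    for z,r in((.096,.017),(.072,.022)):
        k=near&(abs(P[...,2]-z)<.003)
        print(' top',z,P[k].mean(0).round(4),(P[k].min(0)[:2]+P[k].max(0)[:2])/2)
    k=ok&mask(m['color'],'blue')&(abs(P[...,0]-.46)<.06)&(abs(P[...,1]+.105)<.09)&(P[...,2]>.024)
    print(' nest',cv2.minAreaRect(P[k][:,:2].astype(np.float32)))
    k=ok&(P[...,2]>.02)&(P[...,2]<.06)&(P[...,0]>.5)&(P[...,0]<.68)&(abs(P[...,1]-.05)<.12)
    print(' cup',P[k].mean(0),P[k].min(0),P[k].max(0))
E
```

```text
scene 0.032 199 [ 0.445  -0.2592] 0.0003
scene 0.027 178 [ 0.4451 -0.2593] 0.0004
scene 0.022 164 [ 0.445  -0.2594] 0.0004
scene 0.017 197 [ 0.4441 -0.261 ] 0.0018
 top 0.096 [ 0.4439 -0.2613  0.0959] [ 0.44421087 -0.2606437 ]
 top 0.072 [ 0.4388 -0.2679  0.072 ] [ 0.4441335  -0.26162472]
 nest ((0.4586084485054016, -0.10951872169971466), (0.05092308670282364, 0.10463032126426697), 0.04905378818511963)
 cup [0.63293865 0.01455408 0.03604388] [ 0.60257939 -0.01754795  0.02002264] [0.66408524 0.0453562  0.05043431]
side 0.032 166 [ 0.4432 -0.2591] 0.0014
side 0.027 120 [ 0.4438 -0.2589] 0.0013
side 0.022 105 [ 0.4437 -0.2595] 0.0012
side 0.017 94 [ 0.4435 -0.2588] 0.0014
 top 0.096 [ 0.4425 -0.2561  0.0957] [ 0.44321444 -0.25706122]
 top 0.072 [ 0.439  -0.2473  0.0723] [ 0.44298649 -0.25287355]
 nest ((0.45649394392967224, -0.10412046313285828), (0.10509006679058075, 0.05120043456554413), 89.73933410644531)
 cup [0.63203852 0.01600806 0.03619149] [ 0.60191564 -0.01720473  0.02015145] [0.66396628 0.04601156 0.05069701]
```

drive_tool([
  {"translation":[0,0,-0.5],"angular":[0,0,0.8],"gripper":1},
  {"translation":[0,0,0],"angular":[0,0,0.8],"gripper":1},
])

```text
t: 0.35
tool_pos: [0.1382, -0.6102, 0.2211]
tool_rot: [3.139, -0.007, 0.0]
contact_force: [-0.2, -0.8, 0.4]
opening: 0.0852
grip_force: 0.0
```

drive_tool([
  {"translation":[0.765,-0.878,0],"angular":[0,0,0],"gripper":1},
  {"translation":[0.765,-0.878,0],"angular":[0,0,0],"gripper":1},
  {"translation":[0.765,-0.878,0],"angular":[0,0,0],"gripper":1},
  {"translation":[0.765,-0.878,0],"angular":[0,0,0],"gripper":1},
  {"translation":[0.765,-0.878,0],"angular":[0,0,0],"gripper":1},
])

```text
t: 0.98
tool_pos: [0.2919, -0.4325, 0.2191]
tool_rot: [-3.141, 0.001, 0.0]
contact_force: [0.1, 0.4, 1.1]
opening: 0.085
grip_force: 0.0
```

drive_tool([
  {"translation":[0.765,-0.878,0],"angular":[0,0,0],"gripper":1},
  {"translation":[0.765,-0.878,0],"angular":[0,0,0],"gripper":1},
  {"translation":[0.765,-0.878,0],"angular":[0,0,0],"gripper":1},
  {"translation":[0.765,-0.878,0],"angular":[0,0,0],"gripper":1},
  {"translation":[0.765,-0.878,0],"angular":[0,0,0],"gripper":1},
  {"translation":[0,0,0],"angular":[0,0,0],"gripper":1},
  {"translation":[0,0,0],"angular":[0,0,0],"gripper":1},
])

```text
t: 1.85
tool_pos: [0.4439, -0.2586, 0.2193]
tool_rot: [-3.141, 0.0, 0.001]
contact_force: [0.1, -0.2, 0.7]
opening: 0.0853
grip_force: 0.0
```

drive_tool([
  {"translation":[0,0.02,0.8],"angular":[0,0,0],"gripper":0.7},
  {"translation":[0,0,0.8],"angular":[0,0,0],"gripper":0.7},
  {"translation":[0,0,0.8],"angular":[0,0,0],"gripper":0.7},
  {"translation":[0,0,0.7],"angular":[0,0,0],"gripper":0.7},
  {"translation":[0,0,0.45],"angular":[0,0,0],"gripper":0.7},
  {"translation":[0,0,0],"angular":[0,0,0],"gripper":0.7},
], force=50)

```text
t: 2.6
tool_pos: [0.443, -0.2592, 0.0762]
tool_rot: [-3.14, 0.003, 0.004]
contact_force: [-0.6, 0.3, 0.6]
opening: 0.0596
grip_force: 0.0
```

```bash
cat > snap.py <<'E'
import sys
from station import ctrl
from h import *
out=[]
for n in sys.argv[2:]:
    m=ctrl.get_image(n);np.savez(n+".npz",**m);out.append(m['color'][...,::-1])
cv2.imwrite(f"pics/{sys.argv[1]}.png",cv2.resize(np.hstack(out),None,fx=.78,fy=.78) if len(out)>1 else out[0])
print({k:np.round(v,4).tolist() for k,v in ctrl.get_obs().items() if k in('t','tool_pos','tool_rot','opening')},ctrl.grip_point_offset)
E
python3 snap.py g1 wrist side
```

```text
{'t': 2.7, 'tool_pos': [0.4447, -0.2601, 0.0787], 'tool_rot': [3.1406, -0.002, 0.0018], 'opening': 0.0598} 0.0187
```

View pics/g1.png

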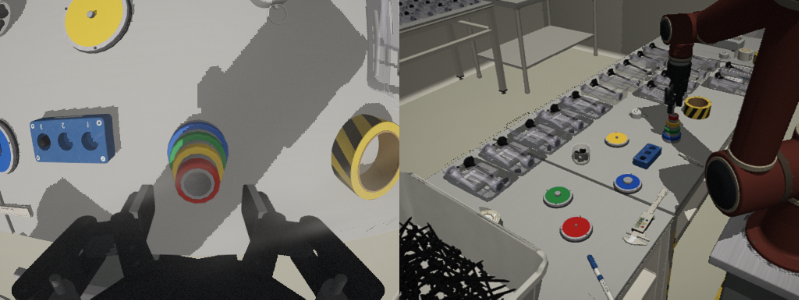

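The wrist view shows the red ring at (197,185), between fingertips at about (140,195) and (256,195). I'll close on it.

drive_tool([
  {"translation":[0,0,0],"angular":[0,0,0],"gripper":0.2},
  {"translation":[0,0,0],"angular":[0,0,0],"gripper":0.2},
  {"translation":[0,0,0],"angular":[0,0,0],"gripper":0.2},
  {"translation":[0,0,0],"angular":[0,0,0],"gripper":0.2},
  {"translation":[0,0,0],"angular":[0,0,0],"gripper":0.2},
], force=50)

```text
t: 3.32
tool_pos: [0.4443, -0.2593, 0.0777]
tool_rot: [-3.142, 0.001, 0.0]
contact_force: [0.3, -0.2, 0.2]
opening: 0.0171
grip_force: 0.0
```

```bash
python3 snap.py g2 wrist scene
```

```text
{'t': 3.425, 'tool_pos': [0.4443, -0.2593, 0.0777], 'tool_rot': [-3.1415, 0.0009, 0.0001], 'opening': 0.0168} 0.0187
```

View pics/g2.png

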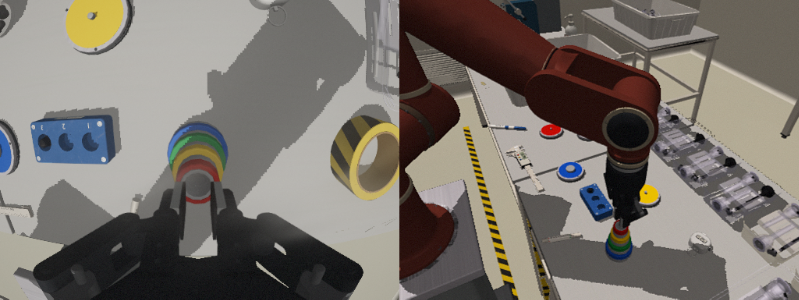

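The fingertips at (185,175) and (215,175) closed above the red ring instead of around it. I'll measure the tip height from depth.

```bash
python3 - <<'E'
from h import *
m=dict(np.load("scene.npz"));P=cloud(m);k=(m['depth']>0)&(np.hypot(P[...,0]-.444,P[...,1]+.259)<.05)&(P[...,2]>.06)&(P[...,2]<.16)
h=cv2.cvtColor(m['color'],cv2.COLOR_RGB2HSV)
v,u=np.where(k)
for r in range(v.min(),v.max()+1,2):
    s=v==r; 
    if s.any(): print(r,[(int(a),*(P[r,a]*1e3).round().astype(int).tolist(),m['color'][r,a].tolist()) for a in u[s][::4]])
E
```

```text
250 [(267, 433, -220, 160, [123, 119, 114])]
254 [(269, 433, -227, 158, [61, 60, 55])]
260 [(273, 433, -241, 157, [48, 45, 42])]
262 [(273, 431, -244, 157, [86, 84, 81]), (279, 439, -249, 157, [13, 11, 13])]
264 [(274, 433, -245, 151, [74, 69, 68]), (278, 437, -250, 154, [12, 8, 10])]
266 [(275, 433, -247, 148, [92, 88, 88]), (279, 440, -249, 147, [12, 13, 12])]
268 [(275, 434, -247, 144, [89, 83, 83]), (279, 438, -252, 146, [10, 3, 8])]
270 [(275, 434, -247, 138, [98, 96, 93]), (279, 439, -252, 140, [12, 10, 14]), (291, 447, -273, 159, [11, 13, 12])]
272 [(274, 438, -238, 121, [77, 73, 69]), (279, 440, -250, 133, [10, 12, 14])]
274 [(275, 433, -249, 130, [61, 58, 59]), (279, 440, -250, 128, [12, 14, 13]), (283, 433, -272, 156, [8, 5, 6])]
276 [(274, 434, -245, 121, [76, 72, 68]), (278, 438, -252, 126, [17, 15, 18]), (282, 446, -251, 120, [9, 8, 5])]
278 [(274, 434, -246, 117, [94, 91, 88]), (278, 438, -252, 121, [9, 11, 9]), (282, 434, -269, 142, [16, 13, 16]), (286, 432, -283, 159, [7, 4, 2])]
280 [(275, 434, -250, 115, [136, 131, 128]), (279, 441, -251, 113, [3, 4, 5]), (283, 435,
[... 2471 characters left out ...]
83, 438, -274, 76, [57, 60, 57]), (287, 444, -276, 75, [80, 75, 66]), (291, 451, -278, 73, [124, 92, 0])]
306 [(272, 424, -261, 63, [77, 59, 22]), (276, 426, -270, 73, [120, 86, 2]), (280, 433, -273, 72, [128, 94, 0]), (284, 438, -276, 73, [128, 97, 0]), (288, 445, -279, 71, [125, 92, 0]), (293, 457, -277, 62, [101, 76, 21])]
308 [(274, 424, -268, 66, [82, 63, 16]), (278, 428, -274, 72, [88, 66, 0]), (282, 434, -277, 72, [128, 100, 0]), (286, 440, -280, 72, [125, 94, 0]), (290, 448, -280, 66, [102, 74, 0])]
310 [(275, 425, -269, 61, [71, 60, 42]), (279, 430, -274, 64, [93, 69, 0]), (283, 435, -279, 66, [97, 70, 0]), (287, 442, -281, 65, [106, 79, 0])]
312 [(282, 434, -278, 60, [91, 74, 37])]
```

Depth puts the fingertips at z≈0.11 m while the TCP reads 0.078, so the real tips sit about 33 mm above the reported TCP. I'll open up and go 30 mm lower.

drive_tool([
  {"translation":[0,0,0],"angular":[0,0,0],"gripper":0.7},
  {"translation":[0,0,0],"angular":[0,0,0],"gripper":0.7},
  {"translation":[0,0,0],"angular":[0,0,0],"gripper":0.7},
  {"translation":[0,0,0],"angular":[0,0,0],"gripper":0.7},
  {"translation":[0,0,0.25],"angular":[0,0,0],"gripper":0.7},
  {"translation":[0,0,0.25],"angular":[0,0,0],"gripper":0.7},
  {"translation":[0,0,0.25],"angular":[0,0,0],"gripper":0.7},
  {"translation":[0,0,0],"angular":[0,0,0],"gripper":0.7},
])

```text
t: 4.42
tool_pos: [0.4433, -0.2586, 0.046]
tool_rot: [-3.14, 0.001, 0.004]
contact_force: [0.1, 0.5, -0.3]
opening: 0.0597
grip_force: 0.0
```

```bash
python3 snap.py g3 wrist scene; python3 - <<'E'
from h import *
m=dict(np.load("scene.npz"));P=cloud(m);h=cv2.cvtColor(m['color'],cv2.COLOR_RGB2HSV)
k=(m['depth']>0)&(abs(P[...,0]-.444)<.016)&(abs(P[...,1]+.259)<.06)&(P[...,2]>.05)&(P[...,2]<.16)&(h[...,1]<90)
v,u=np.where(k)
for r in range(v.min(),v.max()+1,2):
    s=v==r
    if s.any(): print(r,[(int(a),*(P[r,a]*1e3).round().astype(int).tolist()) for a in u[s][::3]])
E
```

```text
{'t': 4.525, 'tool_pos': [0.4442, -0.2592, 0.0475], 'tool_rot': [-3.1413, 0.0009, 0.0006], 'opening': 0.0596} 0.0187
243 [(261, 433, -199, 157)]
245 [(261, 432, -200, 153)]
247 [(261, 433, -200, 148)]
249 [(263, 433, -207, 150)]
251 [(264, 434, -208, 146)]
253 [(262, 432, -204, 137), (265, 435, -209, 141)]
255 [(263, 432, -208, 136)]
259 [(270, 428, -239, 160)]
261 [(272, 431, -241, 156), (275, 434, -245, 159)]
263 [(267, 431, -224, 133), (273, 437, -235, 142)]
265 [(269, 433, -229, 132), (273, 441, -229, 128)]
267 [(269, 435, -225, 121), (272, 439, -229, 124), (275, 444, -230, 122)]
269 [(269, 434, -228, 120), (273, 441, -229, 117), (278, 451, -230, 112)]
271 [(268, 433, -226, 113), (271, 437, -229, 114), (276, 447, -229, 108), (279, 454, -230, 105)]
273 [(268, 434, -225, 106), (271, 438, -229, 108), (274, 444, -229, 105)]
275 [(268, 433, -227, 103), (271, 438, -229, 103), (276, 448, -229, 97)]
277 [(268, 433, -227, 98), (272, 440, -229, 96), (275, 445, -231, 95), (278, 452, -230, 91), (297, 453, -282, 149)]
279 [(267, 433, -224, 89), (270, 436, -230, 94), (274, 444, -230, 89), (277
[... 1273 characters left out ...]
434, -297, 117), (293, 438, -300, 118), (298, 433, -318, 145)]
303 [(278, 431, -269, 77), (281, 434, -273, 80), (284, 439, -275, 79), (287, 434, -290, 103), (290, 435, -296, 109), (294, 438, -303, 116), (297, 432, -318, 139)]
305 [(288, 434, -293, 101), (291, 438, -296, 102), (294, 438, -304, 112)]
307 [(288, 434, -294, 97), (291, 438, -297, 98), (294, 439, -303, 106), (300, 449, -305, 101)]
309 [(288, 433, -295, 93), (291, 437, -298, 94), (295, 442, -302, 96)]
311 [(289, 435, -296, 87), (292, 437, -302, 94)]
313 [(277, 428, -272, 53), (280, 431, -277, 58), (283, 436, -279, 58), (286, 441, -281, 56), (289, 447, -281, 53)]
315 [(279, 430, -276, 52), (282, 435, -278, 51), (285, 439, -281, 52)]
```

View pics/g3.png

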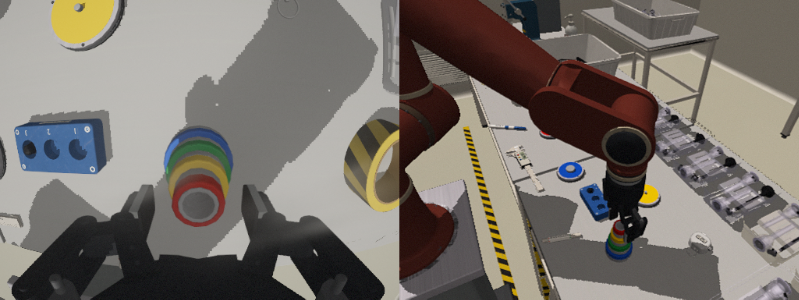

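The fingertips now straddle the red ring and sit at z≈0.087. I'll go 5 mm lower and grip.

drive_tool([
  {"translation":[0,0,0.12],"angular":[0,0,0],"gripper":0.7},
  {"translation":[0,0,0],"angular":[0,0,0],"gripper":0.2},
  {"translation":[0,0,0],"angular":[0,0,0],"gripper":0.2},
  {"translation":[0,0,0],"angular":[0,0,0],"gripper":0.2},
  {"translation":[0,0,0],"angular":[0,0,0],"gripper":0.2},
  {"translation":[0,0,0],"angular":[0,0,0],"gripper":0.2},
], force=50)

```text
t: 5.28
tool_pos: [0.4446, -0.2595, 0.0432]
tool_rot: [3.141, -0.001, 0.001]
contact_force: [0.2, -0.3, 1.8]
opening: 0.0325
grip_force: 49.7
```

drive_tool([
  {"translation":[0,0,-0.4],"angular":[0,0,0],"gripper":0.2},
  {"translation":[0,0,-0.8],"angular":[0,0,0],"gripper":0.2},
  {"translation":[0,0,-0.8],"angular":[0,0,0],"gripper":0.2},
  {"translation":[0,-0.4,-0.4],"angular":[0,0,0],"gripper":0.2},
  {"translation":[0.05,-0.9,0],"angular":[0,0,0],"gripper":0.2},
  {"translation":[0.05,-0.9,0],"angular":[0,0,0],"gripper":0.2},
  {"translation":[0.05,-0.9,0],"angular":[0,0,0],"gripper":0.2},
  {"translation":[0.05,-0.9,0],"angular":[0,0,0],"gripper":0.2},
])

```text
t: 6.28
tool_pos: [0.4516, -0.0971, 0.1385]
tool_rot: [-3.141, 0.0, 0.002]
contact_force: [-0.2, 0.1, 0.7]
opening: 0.0326
grip_force: 49.7
```

drive_tool([
  {"translation":[0.05,-0.9,0],"angular":[0,0,0],"gripper":0.2},
  {"translation":[0.05,-0.9,0],"angular":[0,0,0],"gripper":0.2},
  {"translation":[0.05,-0.9,0],"angular":[0,0,0],"gripper":0.2},
  {"translation":[0.05,-0.9,0],"angular":[0,0,0],"gripper":0.2},
  {"translation":[0.05,-0.9,0],"angular":[0,0,0],"gripper":0.2},
  {"translation":[0.05,-0.9,0],"angular":[0,0,0],"gripper":0.2},
  {"translation":[0.05,-0.9,0],"angular":[0,0,0],"gripper":0.2},
  {"translation":[0,-0.9,0],"angular":[0,0,0],"gripper":0.2},
])

```text
t: 7.28
tool_pos: [0.4653, 0.1904, 0.1385]
tool_rot: [3.142, -0.0, -0.002]
contact_force: [0.1, 0.3, -1.2]
opening: 0.0324
grip_force: 49.7
```

drive_tool([
  {"translation":[0,-0.9,0],"angular":[0,0,0],"gripper":0.2},
  {"translation":[0,-0.9,0],"angular":[0,0,0],"gripper":0.2},
  {"translation":[0,0,0],"angular":[0,0,0],"gripper":0.2},
  {"translation":[0,0,0],"angular":[0,0,0],"gripper":0.2},
  {"translation":[0,0,0],"angular":[0,0,0],"gripper":0.2},
])

```text
t: 7.9
tool_pos: [0.4663, 0.26, 0.1387]
tool_rot: [3.141, -0.002, -0.001]
contact_force: [-0.4, 0.5, -1.0]
opening: 0.0325
grip_force: 49.8
```

```bash
python3 snap.py g4 wrist side
```

```text
{'t': 8.0, 'tool_pos': [0.4666, 0.2599, 0.1389], 'tool_rot': [3.1415, -0.0028, -0.0001], 'opening': 0.0325} 0.0187
```

View pics/g4.png

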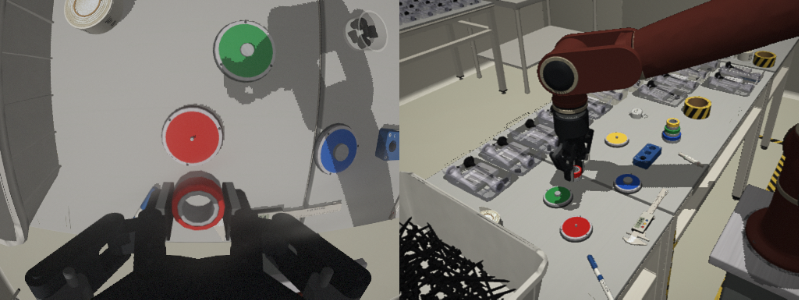

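The wrist view shows the red ring held level at (200,203), and the stand's centre is (192,137). I'll shift 7.5 mm and lower it.

drive_tool([
  {"translation":[0,-0.19,0.7],"angular":[0,0,0],"gripper":0.2},
  {"translation":[0,0,0.8],"angular":[0,0,0],"gripper":0.2},
  {"translation":[0,0,0.8],"angular":[0,0,0],"gripper":0.2},
  {"translation":[0,0,0.7],"angular":[0,0,0],"gripper":0.2},
  {"translation":[0,0,0.45],"angular":[0,0,0],"gripper":0.2},
  {"translation":[0,0,0.2],"angular":[0,0,0],"gripper":0.2},
  {"translation":[0,0,0.1],"angular":[0,0,0],"gripper":0.2},
  {"translation":[0,0,0],"angular":[0,0,0],"gripper":0.2},
])

```text
t: 9.0
tool_pos: [0.4672, 0.2685, -0.0104]
tool_rot: [-3.141, 0.001, -0.002]
contact_force: [-0.3, 0.1, -0.2]
opening: 0.0323
grip_force: 49.8
```

drive_tool([
  {"translation":[0,0,0.04],"angular":[0,0,0],"gripper":0.2},
  {"translation":[0,0,0.04],"angular":[0,0,0],"gripper":0.2},
  {"translation":[0,0,0],"angular":[0,0,0],"gripper":0.2},
])

```text
t: 9.38
tool_pos: [0.4666, 0.2683, -0.0142]
tool_rot: [-3.142, 0.001, -0.0]
contact_force: [-0.5, -0.6, -0.7]
opening: 0.0325
grip_force: 49.8
```

drive_tool([
  {"translation":[0,0,0.06],"angular":[0,0,0],"gripper":0.2},
  {"translation":[0,0,0],"angular":[0,0,0],"gripper":0.2},
  {"translation":[0,0,0],"angular":[0,0,0],"gripper":0.2},
])

```text
t: 9.75
tool_pos: [0.4666, 0.2683, -0.0167]
tool_rot: [3.142, -0.001, 0.0]
contact_force: [0.2, -0.7, -1.3]
opening: 0.0326
grip_force: 49.8
```

drive_tool([
  {"translation":[0,0,0],"angular":[0,0,0],"gripper":0.8},
  {"translation":[0,0,0],"angular":[0,0,0],"gripper":0.8},
  {"translation":[0,0,0],"angular":[0,0,0],"gripper":0.8},
  {"translation":[0,0,-0.5],"angular":[0,0,0],"gripper":0.8},
  {"translation":[0,0,-1],"angular":[0,0,0],"gripper":0.8},
  {"translation":[0,0,-1],"angular":[0,0,0],"gripper":0.8},
  {"translation":[0,0,-1],"angular":[0,0,0],"gripper":0.8},
  {"translation":[0,0,0],"angular":[0,0,0],"gripper":0.8},
])

```text
t: 10.75
tool_pos: [0.4694, 0.2694, 0.128]
tool_rot: [-3.138, 0.001, -0.012]
contact_force: [0.8, 0.4, -0.5]
opening: 0.0685
grip_force: 0.0
```

```bash
cat > chk.py <<'E'
# ring top fit: python3 chk.py colour z_top r  -> xy of ring from coloured points, both cameras
import sys
from h import *
from scipy.optimize import least_squares
from station import ctrl
S={'red':(.4665,.2675),'green':(.584,.197),'blue':(.447,.039),'yellow':(.5985,-.1455)}
c,r=sys.argv[1],float(sys.argv[2]);c0=np.array(S[c] if len(sys.argv)<4 else [.4443,-.2593])
for n in("scene","side"):
    m=ctrl.get_image(n);np.savez(n+".npz",**m);P=cloud(m)
    k=(m['depth']>0)&(np.hypot(P[...,0]-c0[0],P[...,1]-c0[1])<.055)
    q=P[k&(P[...,2]>.016)&(P[...,2]<.032)][:,:2]
    f=least_squares(lambda x:np.hypot(*(q-x).T)-r,c0,loss='soft_l1',f_scale=.002)
    t=P[k&mask(m['color'],c)&(P[...,2]>.026)]
    top=t[t[:,2]>np.percentile(t[:,2],90)-.004];A=np.c_[top[:,:2],np.ones(len(top))];g=np.linalg.lstsq(A,top[:,2],rcond=None)[0]
    print(n,len(q),f.x.round(4),'err mm',((f.x-c0)*1e3).round(1),'ztop',np.percentile(t[:,2],[50,90]).round(4),'slope',g[:2].round(3))
E
python3 chk.py red .017
```

```text
scene 70 [0.4666 0.2672] err mm [ 0.1 -0.3] ztop [0.0351 0.0365] slope [-0.002  0.011]
side 136 [0.4657 0.2687] err mm [-0.8  1.2] ztop [0.4744 0.4812] slope [-0.118 -0.034]
```

```bash
cat > stk.py <<'E'
from h import *
from scipy.optimize import least_squares
from station import ctrl
for n in("scene","side"):
    m=ctrl.get_image(n);P=cloud(m);k=(m['depth']>0)&(np.hypot(P[...,0]-.444,P[...,1]+.259)<.05)
    for z0,z1,r in((.003,.022,.032),(.027,.046,.027),(.051,.069,.022)):
        q=P[k&(P[...,2]>z0)&(P[...,2]<z1)][:,:2]
        if len(q)<20: continue
        f=least_squares(lambda c:np.hypot(*(q-c).T)-r,[.444,-.259],loss='soft_l1',f_scale=.002)
        print(n,r,len(q),f.x.round(4))
E
python3 stk.py
```

```text
scene 0.032 196 [ 0.4449 -0.2594]
scene 0.027 220 [ 0.4447 -0.2599]
scene 0.022 216 [ 0.4441 -0.2604]
side 0.032 150 [ 0.4438 -0.2594]
side 0.027 127 [ 0.4439 -0.2595]
side 0.022 126 [ 0.4434 -0.2579]
```

drive_tool([
  {"translation":[-0.05,0.94,0],"angular":[0,0,0],"gripper":0.8},
  {"translation":[-0.05,0.94,0],"angular":[0,0,0],"gripper":0.8},
  {"translation":[-0.05,0.94,0],"angular":[0,0,0],"gripper":0.8},
  {"translation":[-0.05,0.94,0],"angular":[0,0,0],"gripper":0.8},
  {"translation":[-0.05,0.94,0],"angular":[0,0,0],"gripper":0.8},
  {"translation":[-0.05,0.94,0],"angular":[0,0,0],"gripper":0.8},
  {"translation":[-0.05,0.94,0],"angular":[0,0,0],"gripper":0.8},
])

```text
t: 11.82
tool_pos: [0.4511, 0.0041, 0.1214]
tool_rot: [-3.141, 0.001, 0.005]
contact_force: [0.1, 0.4, 1.3]
opening: 0.0686
grip_force: 0.0
```

drive_tool([
  {"translation":[-0.05,0.94,0],"angular":[0,0,0],"gripper":0.8},
  {"translation":[-0.05,0.94,0],"angular":[0,0,0],"gripper":0.8},
  {"translation":[-0.05,0.94,0],"angular":[0,0,0],"gripper":0.8},
  {"translation":[-0.05,0.94,0],"angular":[0,0,0],"gripper":0.8},
  {"translation":[0,0.94,0],"angular":[0,0,0],"gripper":0.8},
  {"translation":[0,0.94,0],"angular":[0,0,0],"gripper":0.8},
  {"translation":[0,0.94,0],"angular":[0,0,0],"gripper":0.8},
])

```text
t: 12.7
tool_pos: [0.4432, -0.2586, 0.1212]
tool_rot: [-3.139, 0.001, 0.004]
contact_force: [0.5, 0.4, 1.2]
opening: 0.0687
grip_force: 0.0
```

drive_tool([
  {"translation":[0,0,0],"angular":[0,0,0],"gripper":0.8},
  {"translation":[0,0,0],"angular":[0,0,0],"gripper":0.8},
  {"translation":[0,0,0],"angular":[0,0,0],"gripper":0.8},
])

```text
t: 13.08
tool_pos: [0.4441, -0.2569, 0.1226]
tool_rot: [-3.141, -0.001, 0.001]
contact_force: [0.6, 0.6, -0.4]
opening: 0.0683
grip_force: 0.0
```

drive_tool([
  {"translation":[0.01,0.06,0.8],"angular":[0,0,0],"gripper":0.8},
  {"translation":[0,0,0.8],"angular":[0,0,0],"gripper":0.8},
  {"translation":[0,0,0.6],"angular":[0,0,0],"gripper":0.8},
  {"translation":[0,0,0.4],"angular":[0,0,0],"gripper":0.8},
  {"translation":[0,0,0],"angular":[0,0,0],"gripper":0.8},
])

```text
t: 13.7
tool_pos: [0.444, -0.2594, 0.0181]
tool_rot: [-3.14, -0.0, 0.003]
contact_force: [-0.6, 0.5, 0.1]
opening: 0.0683
grip_force: 0.0
```

drive_tool([
  {"translation":[0,0,0],"angular":[0,0,0],"gripper":0.3},
  {"translation":[0,0,0],"angular":[0,0,0],"gripper":0.3},
  {"translation":[0,0,0],"angular":[0,0,0],"gripper":0.3},
  {"translation":[0,0,0],"angular":[0,0,0],"gripper":0.3},
  {"translation":[0,0,0],"angular":[0,0,0],"gripper":0.3},
])

```text
t: 14.32
tool_pos: [0.446, -0.2613, 0.0211]
tool_rot: [3.14, -0.001, 0.004]
contact_force: [0.3, 1.9, 6.4]
opening: 0.0422
grip_force: 51.3
```

drive_tool([
  {"translation":[0,0,-0.3],"angular":[0,0,0],"gripper":0.3},
  {"translation":[0,0,-0.8],"angular":[0,0,0],"gripper":0.3},
  {"translation":[0,0,-0.8],"angular":[0,0,0],"gripper":0.3},
  {"translation":[0.66,-0.485,-0.3],"angular":[0,0,0],"gripper":0.3},
  {"translation":[0.8,-0.59,0],"angular":[0,0,0],"gripper":0.3},
  {"translation":[0.8,-0.59,0],"angular":[0,0,0],"gripper":0.3},
  {"translation":[0.8,-0.59,0],"angular":[0,0,0],"gripper":0.3},
  {"translation":[0.8,-0.59,0],"angular":[0,0,0],"gripper":0.3},
])

```text
t: 15.32
tool_pos: [0.5997, -0.1459, 0.1073]
tool_rot: [3.141, -0.001, -0.001]
contact_force: [0.2, -1.0, -1.6]
opening: 0.0422
grip_force: 51.1
```

drive_tool([
  {"translation":[0,0,0],"angular":[0,0,0],"gripper":0.3},
  {"translation":[0,0,0],"angular":[0,0,0],"gripper":0.3},
  {"translation":[0,0,0],"angular":[0,0,0],"gripper":0.3},
])

```text
t: 15.7
tool_pos: [0.5983, -0.1474, 0.1072]
tool_rot: [3.142, -0.003, -0.001]
contact_force: [0.1, 0.4, -0.6]
opening: 0.0423
grip_force: 51.1
```

```bash
python3 snap.py g5 wrist side; python3 stk.py
```

```text
{'t': 15.8, 'tool_pos': [0.5985, -0.1475, 0.1073], 'tool_rot': [3.1415, -0.0029, -0.0003], 'opening': 0.0424} 0.0187
scene 0.032 268 [ 0.4445 -0.2602]
scene 0.027 283 [ 0.4442 -0.2611]
side 0.032 158 [ 0.4436 -0.2596]
side 0.027 179 [ 0.4431 -0.2574]
```

View pics/g5.png

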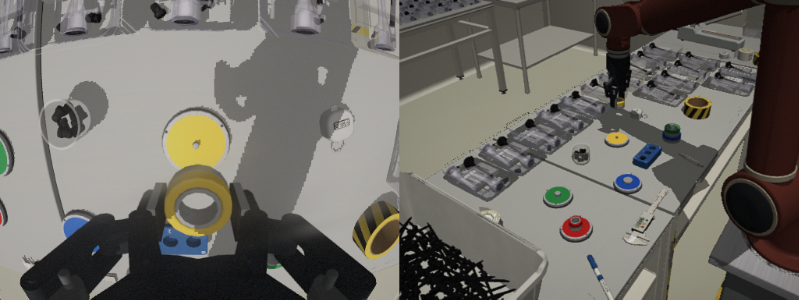

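The yellow ring is held level at (199,200), the red ring is seated on its stand at (575,225), and the stack is intact. Lowering yellow now.

drive_tool([
  {"translation":[0,-0.05,0.8],"angular":[0,0,0],"gripper":0.3},
  {"translation":[0,0,0.8],"angular":[0,0,0],"gripper":0.3},
  {"translation":[0,0,0.7],"angular":[0,0,0],"gripper":0.3},
  {"translation":[0,0,0.4],"angular":[0,0,0],"gripper":0.3},
  {"translation":[0,0,0.2],"angular":[0,0,0],"gripper":0.3},
  {"translation":[0,0,0.08],"angular":[0,0,0],"gripper":0.3},
  {"translation":[0,0,0],"angular":[0,0,0],"gripper":0.3},
  {"translation":[0,0,0],"angular":[0,0,0],"gripper":0.3},
])

```text
t: 16.9
tool_pos: [0.6, -0.1451, -0.0108]
tool_rot: [3.141, -0.001, 0.003]
contact_force: [-0.2, -0.6, -1.8]
opening: 0.0424
grip_force: 51.1
```

drive_tool([
  {"translation":[0,0,0.05],"angular":[0,0,0],"gripper":0.3},
  {"translation":[0,0,0],"angular":[0,0,0],"gripper":0.3},
  {"translation":[0,0,0],"angular":[0,0,0],"gripper":0.3},
])

```text
t: 17.27
tool_pos: [0.5992, -0.1448, -0.0139]
tool_rot: [3.142, -0.001, 0.0]
contact_force: [0.2, -0.4, -1.6]
opening: 0.042
grip_force: 51.1
```

drive_tool([
  {"translation":[0,0,0.05],"angular":[0,0,0],"gripper":0.3},
  {"translation":[0,0,0],"angular":[0,0,0],"gripper":0.3},
  {"translation":[0,0,0],"angular":[0,0,0],"gripper":0.3},
])

```text
t: 17.65
tool_pos: [0.5994, -0.1449, -0.0148]
tool_rot: [3.142, -0.001, 0.0]
contact_force: [-3.4, 1.5, 6.2]
opening: 0.0422
grip_force: 51.7
```

drive_tool([
  {"translation":[0,0,0],"angular":[0,0,0],"gripper":1},
  {"translation":[0,0,0],"angular":[0,0,0],"gripper":1},
  {"translation":[0,0,0],"angular":[0,0,0],"gripper":1},
  {"translation":[0,0,-0.5],"angular":[0,0,0],"gripper":1},
  {"translation":[0,0,-1],"angular":[0,0,0],"gripper":1},
  {"translation":[0,0,-1],"angular":[0,0,0],"gripper":1},
  {"translation":[0,0,-0.5],"angular":[0,0,0],"gripper":1},
])

```text
t: 18.52
tool_pos: [0.601, -0.1455, 0.1086]
tool_rot: [3.14, -0.001, 0.009]
contact_force: [0.1, 0.1, 0.5]
opening: 0.0856
grip_force: 0.0
```

drive_tool([
  {"translation":[-0.8,0.59,0],"angular":[0,0,0],"gripper":1},
  {"translation":[-0.8,0.59,0],"angular":[0,0,0],"gripper":1},
  {"translation":[-0.8,0.59,0],"angular":[0,0,0],"gripper":1},
  {"translation":[-0.8,0.59,0],"angular":[0,0,0],"gripper":1},
  {"translation":[-0.66,0.51,0],"angular":[0,0,0],"gripper":1},
  {"translation":[0,0,0],"angular":[0,0,0],"gripper":1},
  {"translation":[0,0,0],"angular":[0,0,0],"gripper":1},
])

```text
t: 19.4
tool_pos: [0.445, -0.2593, 0.1042]
tool_rot: [-3.141, 0.001, -0.001]
contact_force: [0.0, -0.3, -0.3]
opening: 0.0854
grip_force: 0.0
```

```bash
python3 chk.py yellow .022; python3 stk.py
```

```text
scene 58 [ 0.5902 -0.152 ] err mm [-8.3 -6.5] ztop [0.0358 0.0374] slope [-0.013  0.012]
side 103 [ 0.5974 -0.1441] err mm [-1.1  1.4] ztop [0.0346 0.0378] slope [-0.008  0.015]
scene 0.032 271 [ 0.4444 -0.2604]
scene 0.027 285 [ 0.4438 -0.2609]
side 0.032 154 [ 0.4439 -0.2595]
side 0.027 181 [ 0.4428 -0.2573]
```

drive_tool([
  {"translation":[-0.02,0,0.8],"angular":[0,0,0],"gripper":1},
  {"translation":[0,0,0.8],"angular":[0,0,0],"gripper":1},
  {"translation":[0,0,0.7],"angular":[0,0,0],"gripper":1},
  {"translation":[0,0,0.4],"angular":[0,0,0],"gripper":1},
  {"translation":[0,0,0],"angular":[0,0,0],"gripper":1},
])

```text
t: 20.23
tool_pos: [0.4433, -0.2586, -0.0051]
tool_rot: [-3.14, 0.0, 0.003]
contact_force: [0.6, -0.1, 0.4]
opening: 0.0853
grip_force: 0.0
```

drive_tool([
  {"translation":[0,0,0],"angular":[0,0,0],"gripper":0.4},
  {"translation":[0,0,0],"angular":[0,0,0],"gripper":0.4},
  {"translation":[0,0,0],"angular":[0,0,0],"gripper":0.4},
  {"translation":[0,0,0],"angular":[0,0,0],"gripper":0.4},
  {"translation":[0,0,0],"angular":[0,0,0],"gripper":0.4},
])

```text
t: 20.85
tool_pos: [0.4453, -0.2605, -0.002]
tool_rot: [3.14, -0.001, 0.004]
contact_force: [0.4, 0.5, 6.4]
opening: 0.0513
grip_force: 53.1
```

drive_tool([
  {"translation":[0,0,-0.35],"angular":[0,0,0],"gripper":0.4},
  {"translation":[0,0,-0.8],"angular":[0,0,0],"gripper":0.4},
  {"translation":[0,0,-0.9],"angular":[0,0,0],"gripper":0.4},
  {"translation":[0,0,-0.8],"angular":[0,0,0],"gripper":0.4},
  {"translation":[0.25,-0.95,0],"angular":[0,0,0],"gripper":0.4},
  {"translation":[0.25,-0.95,0],"angular":[0,0,0],"gripper":0.4},
  {"translation":[0.25,-0.95,0],"angular":[0,0,0],"gripper":0.4},
  {"translation":[0.25,-0.95,0],"angular":[0,0,0],"gripper":0.4},
])

```text
t: 21.85
tool_pos: [0.4836, -0.1062, 0.1102]
tool_rot: [-3.142, 0.001, 0.001]
contact_force: [0.0, -0.3, -2.0]
opening: 0.0512
grip_force: 52.8
```

drive_tool([
  {"translation":[0.25,-0.95,0],"angular":[0,0,0],"gripper":0.4},
  {"translation":[0.25,-0.95,0],"angular":[0,0,0],"gripper":0.4},
  {"translation":[0.25,-0.95,0],"angular":[0,0,0],"gripper":0.4},
  {"translation":[0.35,-0.95,0],"angular":[0,0,0],"gripper":0.4},
  {"translation":[0.35,-0.95,0],"angular":[0,0,0],"gripper":0.4},
  {"translation":[0.35,-0.95,0],"angular":[0,0,0],"gripper":0.4},
  {"translation":[0.35,-0.95,0],"angular":[0,0,0],"gripper":0.4},
  {"translation":[0.35,-0.95,0],"angular":[0,0,0],"gripper":0.4},
])

```text
t: 22.85
tool_pos: [0.584, 0.1975, 0.1101]
tool_rot: [3.141, -0.001, -0.001]
contact_force: [0.5, 0.1, -1.8]
opening: 0.0513
grip_force: 52.8
```

drive_tool([
  {"translation":[0,0,0],"angular":[0,0,0],"gripper":0.4},
  {"translation":[0,0,0],"angular":[0,0,0],"gripper":0.4},
  {"translation":[0,0,0],"angular":[0,0,0],"gripper":0.4},
])

```text
t: 23.22
tool_pos: [0.5837, 0.1954, 0.1099]
tool_rot: [3.141, -0.003, -0.001]
contact_force: [0.6, 0.6, -1.9]
opening: 0.0516
grip_force: 53.0
```

```bash
python3 snap.py g6 wrist scene; python3 chk.py yellow .022; python3 stk.py
```

```text
{'t': 23.325, 'tool_pos': [0.5839, 0.1955, 0.1101], 'tool_rot': [3.1414, -0.0028, -0.0003], 'opening': 0.051} 0.0187
scene 147 [ 0.5975 -0.1465] err mm [-1. -1.] ztop [0.0352 0.0367] slope [0.017 0.012]
side 100 [ 0.5973 -0.1444] err mm [-1.2  1.1] ztop [0.035  0.0373] slope [ 0.007 -0.004]
scene 0.032 347 [ 0.4434 -0.2609]
side 0.032 231 [ 0.442  -0.2565]
```

View pics/g6.png

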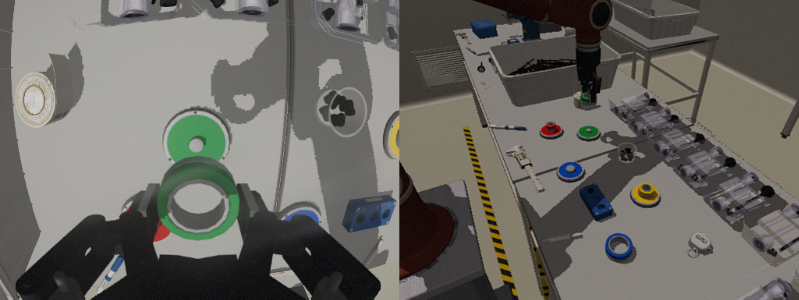

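The green ring is held level at (200,205), yellow is seated within 1.5 mm, and the blue ring stands alone at (620,246). Lowering green.

drive_tool([
  {"translation":[0,-0.04,0.8],"angular":[0,0,0],"gripper":0.4},
  {"translation":[0,0,0.8],"angular":[0,0,0],"gripper":0.4},
  {"translation":[0,0,0.7],"angular":[0,0,0],"gripper":0.4},
  {"translation":[0,0,0.4],"angular":[0,0,0],"gripper":0.4},
  {"translation":[0,0,0.25],"angular":[0,0,0],"gripper":0.4},
  {"translation":[0,0,0.08],"angular":[0,0,0],"gripper":0.4},
  {"translation":[0,0,0.05],"angular":[0,0,0],"gripper":0.4},
  {"translation":[0,0,0],"angular":[0,0,0],"gripper":0.4},
])

```text
t: 24.52
tool_pos: [0.5848, 0.1982, -0.0123]
tool_rot: [-3.141, 0.001, -0.002]
contact_force: [0.1, -0.5, -1.7]
opening: 0.0512
grip_force: 53.0
```

drive_tool([
  {"translation":[0,0,0.05],"angular":[0,0,0],"gripper":0.4},
  {"translation":[0,0,0],"angular":[0,0,0],"gripper":0.4},
  {"translation":[0,0,0],"angular":[0,0,0],"gripper":0.4},
])

```text
t: 24.9
tool_pos: [0.585, 0.1982, -0.014]
tool_rot: [-3.141, 0.001, -0.002]
contact_force: [-0.9, 0.3, 4.5]
opening: 0.0514
grip_force: 53.8
```

drive_tool([
  {"translation":[0,0,0],"angular":[0,0,0],"gripper":1},
  {"translation":[0,0,0],"angular":[0,0,0],"gripper":1},
  {"translation":[0,0,0],"angular":[0,0,0],"gripper":1},
  {"translation":[0,0,-0.5],"angular":[0,0,0],"gripper":1},
  {"translation":[0,0,-1],"angular":[0,0,0],"gripper":1},
  {"translation":[0,0,-1],"angular":[0,0,0],"gripper":1},
  {"translation":[0,0,-0.5],"angular":[0,0,0],"gripper":1},
])

```text
t: 25.78
tool_pos: [0.5861, 0.1984, 0.1094]
tool_rot: [-3.14, 0.001, -0.009]
contact_force: [0.4, 0.6, -0.1]
opening: 0.0853
grip_force: 0.0
```

drive_tool([
  {"translation":[-0.35,0.95,0],"angular":[0,0,0],"gripper":1},
  {"translation":[-0.35,0.95,0],"angular":[0,0,0],"gripper":1},
  {"translation":[-0.35,0.95,0],"angular":[0,0,0],"gripper":1},
  {"translation":[-0.35,0.95,0],"angular":[0,0,0],"gripper":1},
  {"translation":[-0.35,0.95,0],"angular":[0,0,0],"gripper":1},
  {"translation":[-0.25,0.95,0],"angular":[0,0,0],"gripper":1},
])

```text
t: 26.52
tool_pos: [0.5031, -0.031, 0.1048]
tool_rot: [-3.142, 0.001, 0.001]
contact_force: [0.2, 0.2, 0.4]
opening: 0.0855
grip_force: 0.0
```

drive_tool([
  {"translation":[-0.25,0.95,0],"angular":[0,0,0],"gripper":1},
  {"translation":[-0.25,0.95,0],"angular":[0,0,0],"gripper":1},
  {"translation":[-0.25,0.95,0],"angular":[0,0,0],"gripper":1},
  {"translation":[-0.25,0.95,0],"angular":[0,0,0],"gripper":1},
  {"translation":[-0.25,0.95,0],"angular":[0,0,0],"gripper":1},
  {"translation":[-0.25,0.95,0],"angular":[0,0,0],"gripper":1},
  {"translation":[0,0,0],"angular":[0,0,0],"gripper":1},
  {"translation":[0,0,0],"angular":[0,0,0],"gripper":1},
])

```text
t: 27.52
tool_pos: [0.4437, -0.2574, 0.1047]
tool_rot: [-3.141, 0.001, 0.001]
contact_force: [0.1, 0.9, -0.3]
opening: 0.0855
grip_force: 0.0
```

```bash
python3 chk.py green .027; python3 stk.py
```

```text
scene 119 [0.5841 0.1964] err mm [ 0.1 -0.6] ztop [0.0348 0.037 ] slope [-0.004  0.008]
side 230 [0.5828 0.1998] err mm [-1.2  2.8] ztop [0.0353 0.0372] slope [ 0.011 -0.01 ]
scene 0.032 345 [ 0.4434 -0.2608]
side 0.032 233 [ 0.4425 -0.2568]
```

drive_tool([
  {"translation":[-0.01,0.04,0.8],"angular":[0,0,0],"gripper":1},
  {"translation":[0,0,0.8],"angular":[0,0,0],"gripper":1},
  {"translation":[0,0,0.8],"angular":[0,0,0],"gripper":1},
  {"translation":[0,0,0.5],"angular":[0,0,0],"gripper":1},
  {"translation":[0,0,0.3],"angular":[0,0,0],"gripper":1},
  {"translation":[0,0,0],"angular":[0,0,0],"gripper":1},
])

```text
t: 28.48
tool_pos: [0.4432, -0.2588, -0.0237]
tool_rot: [-3.141, 0.0, 0.002]
contact_force: [-0.0, 0.2, 0.1]
opening: 0.0853
grip_force: 0.0
```

drive_tool([
  {"translation":[0,0,0],"angular":[0,0,0],"gripper":0.5},
  {"translation":[0,0,0],"angular":[0,0,0],"gripper":0.5},
  {"translation":[0,0,0],"angular":[0,0,0],"gripper":0.5},
  {"translation":[0,0,0],"angular":[0,0,0],"gripper":0.5},
])

```text
t: 28.98
tool_pos: [0.4449, -0.2605, -0.0213]
tool_rot: [3.14, -0.001, 0.004]
contact_force: [-0.0, 0.0, 6.2]
opening: 0.061
grip_force: 55.3
```

drive_tool([
  {"translation":[0,0,-0.4],"angular":[0,0,0],"gripper":0.5},
  {"translation":[0,0,-0.9],"angular":[0,0,0],"gripper":0.5},
  {"translation":[0,0,-1],"angular":[0,0,0],"gripper":0.5},
  {"translation":[0,0,-0.9],"angular":[0,0,0],"gripper":0.5},
  {"translation":[0.05,-0.93,0],"angular":[0,0,0],"gripper":0.5},
  {"translation":[0.05,-0.93,0],"angular":[0,0,0],"gripper":0.5},
  {"translation":[0,-0.93,0],"angular":[0,0,0],"gripper":0.5},
  {"translation":[0,-0.93,0],"angular":[0,0,0],"gripper":0.5},
])

```text
t: 29.98
tool_pos: [0.4469, -0.1094, 0.105]
tool_rot: [-3.141, 0.001, 0.001]
contact_force: [1.1, 0.4, -2.2]
opening: 0.0609
grip_force: 55.2
```

drive_tool([
  {"translation":[0,-0.93,0],"angular":[0,0,0],"gripper":0.5},
  {"translation":[0,-0.93,0],"angular":[0,0,0],"gripper":0.5},
  {"translation":[0,-0.93,0],"angular":[0,0,0],"gripper":0.5},
  {"translation":[0,-0.94,0],"angular":[0,0,0],"gripper":0.5},
  {"translation":[0,0,0],"angular":[0,0,0],"gripper":0.5},
  {"translation":[0,0,0],"angular":[0,0,0],"gripper":0.5},
  {"translation":[0,0,0],"angular":[0,0,0],"gripper":0.5},
])

```text
t: 30.85
tool_pos: [0.4476, 0.0376, 0.1049]
tool_rot: [3.141, -0.003, -0.0]
contact_force: [0.1, -0.6, -1.4]
opening: 0.0608
grip_force: 55.3
```

```bash
python3 snap.py g7 wrist side
```

```text
{'t': 30.95, 'tool_pos': [0.4477, 0.0377, 0.1049], 'tool_rot': [3.1415, -0.0033, -0.0001], 'opening': 0.0608} 0.0187
```

View pics/g7.png

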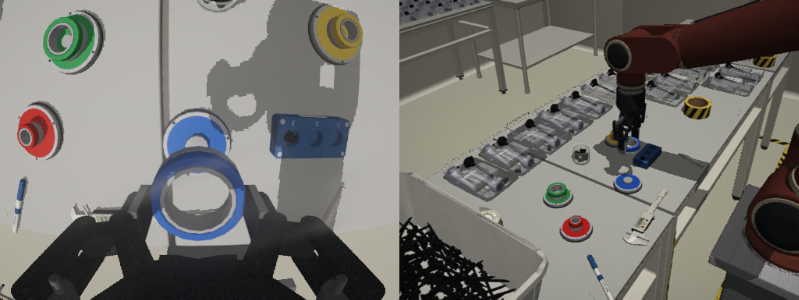

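The blue ring is held level at (199,195) and the other three are seated. Lowering it onto the blue stand.

drive_tool([
  {"translation":[-0.01,-0.03,0.8],"angular":[0,0,0],"gripper":0.5},
  {"translation":[0,0,0.8],"angular":[0,0,0],"gripper":0.5},
  {"translation":[0,0,0.6],"angular":[0,0,0],"gripper":0.5},
  {"translation":[0,0,0.35],"angular":[0,0,0],"gripper":0.5},
  {"translation":[0,0,0.2],"angular":[0,0,0],"gripper":0.5},
  {"translation":[0,0,0.06],"angular":[0,0,0],"gripper":0.5},
  {"translation":[0,0,0],"angular":[0,0,0],"gripper":0.5},
  {"translation":[0,0,0],"angular":[0,0,0],"gripper":0.5},
])

```text
t: 31.95
tool_pos: [0.448, 0.0396, -0.0067]
tool_rot: [3.141, -0.001, 0.002]
contact_force: [-0.0, -0.1, -2.0]
opening: 0.0608
grip_force: 55.2
```

drive_tool([
  {"translation":[0,0,0.05],"angular":[0,0,0],"gripper":0.5},
  {"translation":[0,0,0],"angular":[0,0,0],"gripper":0.5},
  {"translation":[0,0,0],"angular":[0,0,0],"gripper":0.5},
])

```text
t: 32.33
tool_pos: [0.4475, 0.0397, -0.0093]
tool_rot: [3.142, -0.001, 0.001]
contact_force: [-0.0, -0.3, -1.7]
opening: 0.0606
grip_force: 55.3
```

drive_tool([
  {"translation":[0,0,0.03],"angular":[0,0,0],"gripper":0.5},
  {"translation":[0,0,0.02],"angular":[0,0,0],"gripper":0.5},
  {"translation":[0,0,0],"angular":[0,0,0],"gripper":0.5},
])

```text
t: 32.7
tool_pos: [0.4475, 0.0397, -0.0094]
tool_rot: [3.141, -0.001, -0.003]
contact_force: [-8.5, 1.8, 14.0]
opening: 0.0607
grip_force: 57.1
```

drive_tool([
  {"translation":[0,0,0],"angular":[0,0,0],"gripper":1},
  {"translation":[0,0,0],"angular":[0,0,0],"gripper":1},
  {"translation":[0,0,0],"angular":[0,0,0],"gripper":1},
  {"translation":[0,0,-0.5],"angular":[0,0,0],"gripper":1},
  {"translation":[0,0,-1],"angular":[0,0,0],"gripper":1},
  {"translation":[0,0,-1],"angular":[0,0,0],"gripper":1},
  {"translation":[0,0,-1],"angular":[0,0,0],"gripper":1},
  {"translation":[0,0,-0.5],"angular":[0,0,0],"gripper":1},
])

```text
t: 33.7
tool_pos: [0.4485, 0.0396, 0.1512]
tool_rot: [3.141, -0.001, 0.006]
contact_force: [0.3, 0.6, -0.3]
opening: 0.0854
grip_force: 0.0
```

drive_tool([
  {"translation":[0,0.9,-0.5],"angular":[0,0,0],"gripper":1},
  {"translation":[0,0.9,0],"angular":[0,0,0],"gripper":1},
  {"translation":[0,0.9,0],"angular":[0,0,0],"gripper":1},
  {"translation":[0,0.9,0],"angular":[0,0,0],"gripper":1},
  {"translation":[0,0.9,0],"angular":[0,0,0],"gripper":1},
  {"translation":[0,0.9,0],"angular":[0,0,0],"gripper":1},
  {"translation":[0,0,0],"angular":[0,0,0],"gripper":1},
  {"translation":[0,0,0],"angular":[0,0,0],"gripper":1},
])

```text
t: 34.7
tool_pos: [0.447, -0.1759, 0.1682]
tool_rot: [-3.141, 0.001, 0.001]
contact_force: [-0.6, -0.5, -0.4]
opening: 0.0853
grip_force: 0.0
```

```bash
python3 snap.py g8 side scene; for a in "red .017" "green .027" "yellow .022" "blue .032"; do echo $a; python3 chk.py $a; done
```

```text
{'t': 34.8, 'tool_pos': [0.4471, -0.1755, 0.1683], 'tool_rot': [-3.1412, -0.0007, 0.0004], 'opening': 0.0854} 0.0187
red .017
scene 68 [0.4669 0.2668] err mm [ 0.4 -0.7] ztop [0.034  0.0365] slope [-0.004  0.019]
side 128 [0.466  0.2689] err mm [-0.5  1.4] ztop [0.0347 0.0367] slope [ 0.017 -0.013]
green .027
scene 53 [0.5859 0.1958] err mm [ 1.9 -1.2] ztop [0.0354 0.037 ] slope [-0.023 -0.   ]
side 212 [0.5824 0.1991] err mm [-1.6  2.1] ztop [0.0348 0.0373] slope [ 0.003 -0.011]
yellow .022
scene 146 [ 0.5977 -0.1464] err mm [-0.8 -0.9] ztop [0.0352 0.0371] slope [0.008 0.007]
side 107 [ 0.5971 -0.145 ] err mm [-1.4  0.5] ztop [0.035  0.0373] slope [0.001 0.   ]
blue .032
scene 261 [0.451  0.0302] err mm [ 4.  -8.8] ztop [0.0352 0.0371] slope [0.005 0.004]
side 282 [0.4481 0.0465] err mm [1.1 7.5] ztop [0.0348 0.0371] slope [ 0.004 -0.003]
```

View pics/g8.png

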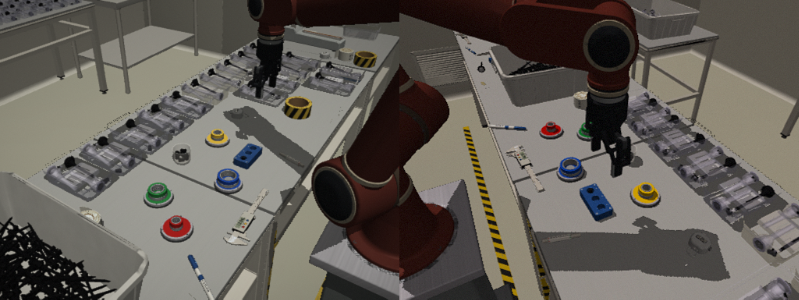

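All four rings lie flat at z_top≈0.036 m on their own stands, which is only possible with the boss inside the bore (at most 8 mm off centre). The cup and nest are where they started.

```bash
python3 -c "
from station import ctrl
print(ctrl.finish_job())"
```

```text
the job is handed in; nothing more can be done
None
```

All four rings are on the stands of their own colour, flat and right way up, released with the gripper clear. The cup and nest block weren't touched. I handed the job in at about 35 s of the 102 s allowed, and the hand-in call gave no verdict.

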